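# Set and lock the air regulator for the carving chisel

## Task

Set the air for the carving chisel: on the regulator with the orange knob, turn the knob until the white end of its bar points at the red mark on its dial, then slide that regulator's black-gripped brass lock fully home over the knob's flange and let go. Leave the other regulator, with the dark slate knob, alone.

Things in the scene. Friction and masses are not known exactly. Their poses are not given: they have to be found in the camera images.
- orange_knob_grip (a point): ORANGE knob: point on its upright axis, half-way up its bar (42 long, 14 thick, 44 to 76 mm above bench; this point 62). x axis: along the bar to its white pointer end, turns with it; z up. Light friction (0.06 N m), stays put. Starts 25 to 80 degrees short of the mark: turn clockwise seen from above. Below the bar: neck radius 9, steel flange radius 26, top 30 mm above bench.
- orange_red_mark (a point): Centre of the flat red mark (14 x 7 mm) on the white dial round the orange knob, 40 mm from the knob's axis, 25 mm above the bench; it does not move. x axis: level, straight away from the knob's axis. The knob is set when its pointer has this direction.
- orange_lock_grip (a point): Centre of the black upright grip (30 long in x, 14 thick in y, top 76 mm above bench, this point 62) of the orange regulator's lock, on a brass forked plate 52 wide; plate and side rails top out at 40. x axis: its sliding direction, straight to the knob's axis. Starts 115 to 130 mm from that axis; home, at its stop, 55 mm; the fork is then round the neck, under the bar. Slides at 2 N, stays put.
- slate_regulator: The other regulator, a bystander of the same build with a dark slate-blue knob: origin on the bench under its knob's axis, x axis from its lock to its knob. Both are fixed aluminium blocks 262 mm long (x from -150 to +112 mm), 100 wide, 24 high, with a flat round gauge at the +x end (top 37 mm above bench).

How it is judged:
On the way, in this order (a step that is already met when the one before it is completed fails the run):
1. with the lock still open, the orange knob's pointer is at the red mark (within 10 degrees) (angle between the x axis of orange_knob_grip and the x axis of orange_red_mark, either way round below 0.175 rad and horizontal distance between orange_lock_grip and orange_knob_grip above 0.095 m), for 0.2 s.
2. the lock is slid home (within 10 mm of its stop) with the pointer still at the mark (angle between the x axis of orange_knob_grip and the x axis of orange_red_mark, either way round below 0.175 rad and horizontal distance between orange_lock_grip and orange_knob_grip below 0.065 m), for 0.2 s.
At the end, for the whole second after the job is handed in: The orange knob's pointer is within 10 degrees of the red mark, and its lock is within 10 mm of fully home (grip centre less than 65 mm from the knob's axis) (all of step 2); the robot touches nothing.
It fails at once if the robot pushes on the slate-knobbed regulator, its knob or its lock (over 3 N) (contact force between slate_regulator and the fingers above 3 N or contact force between slate_regulator and the arm above 3 N).
It also fails if it takes over 38 s, if anything falls off the work surface, if the arm or the gripper's body presses on something with over 40 N, if the wrist force passes 120 N, or if a joint passes its speed limit or range.

## Robot

A 6-joint arm with a two-finger parallel gripper is mounted at the origin on the work surface. World frame = base frame: x ahead of the robot, y to its left, z up, the work surface at z = 0. Lengths are in m, angles in rad, forces in N, time in s.
With the tool pointing down it reaches from about 0.3 to 0.875 m from the base axis. Payload 6.4 kg.
Tool frame: the origin (TCP) lies between the finger pads; the fingertips stand tip_extent ahead of it and the grasp point (between the pads) lies 5 mm behind it (tip_extent is the distance from the TCP to the fingertips, in m); z points along the fingers, y is the direction in which the jaws open and shut (so a half turn about z gives the same grasp; the last joint's range is limited). The gripper opens to 85 mm and grips with 20 to 120 N. Pads are 22 mm wide; open, the fingers measure 114 mm over their backs; the gripper's body (76 mm by 85 mm) begins 54 mm behind the grasp point. The pads swing forward as they close: fully open they stand 13 mm farther back than shut.
Start: joints at [-1.338, 0.181, 1.607, -0, 1.354, -0.206], TCP at [0.244, -0.521, 0.245] pointing down, gripper open.
Joint ranges: [-2.99, 2.99], [-0.89, 2.07], [0.3, 2.58], [-1.14, 4.28], [0, 2.63], [-3.12, 3.12]. Speed limits (rad/s): [2.57, 2.57, 3.01, 3.14, 3.14, 3.14].

## Interface

Orientations are given as a unit quaternion [w, x, y, z].
In Python, from bench import * gives the robot as it stands.
- The arm moves only by the shell command python3 -m jog 'ROWS'. ROWS is JSON, a list of rows, each a list of 3 entries, a list of its own where there are three numbers: the shift along the tool's x, y, z in mm, then the turn, a rotation vector about the tool's x, y, z in rad, then the opening, from 0 (shut) to 1 (fully open). A call has 1 to 20 rows; each row is the pose to reach, as a shift and turn from the pose measured when the call began, along the tool's axes at that moment; what a row does not reach only later rows make up. A row lasts 1/12 s, in which the tool goes at most 41.7 mm and 7.16 degrees, less where a joint would pass 70% of its speed; a pose out of reach is approached as far as the arm can. A call with a gripper value outside its range is refused whole. The fingers move at their own pace and stop on an object; the grip force is fixed at half the most. Time passes only in rows, so rows that repeat a pose let the fingers close. It gives the time, the measured TCP pose, the force and the opening at its end, in the units of the state.
- get_obs(): the state, without advancing time (a new reading comes with each control period).
- camera(name): name is "side" or "top"; returns (picture, depth): 400x640x3 uint8, red, green, blue; 400x640 float32, m along the optical axis (not along the pixel's ray), 0 where there is no reading.
- get_calibration(name): a dict with "fx", "fy", "cx", "cy" (pixels), "world_from_camera" (4x4, takes a point from camera to world coordinates). Camera axes: x right, y down, z forward; pixel columns grow to the right and rows downward; lengths in m; the calibration is good to about 2 mm. A picture is of the moment at which its call begins. get_calibration takes no time and is no camera call.
- hand_in(): hands the job in, once; it reports no verdict.
The state is a dict: "time_s": time; "q": joint angles; "dq": joint speeds; "joint_efforts": joint torques, N m; "eef_pos": TCP position; "eef_rot": TCP orientation; "wrist_force": force on the tool from outside, world axes, zero at the start; "torque": the same for the moment, N m; "opening": opening from 0.0 (shut) to 1.0 (fully open).
Only numpy, scipy, OpenCV 4.12 (cv2) and the standard library are available. Lean on these libraries where they do the work, as an engineer would, in place of code of your own. Each camera call takes 0.05 s, during which the arm holds its last target.

## Working session

There is one attempt and no reset: what is moved stays moved. The work goes in short steps, Python scripts to look and compute and a shell command to move; the robot and the scene stay as the last step left them, time stands still between calls to the robot, and variables do not carry over. Pictures are saved under pics/ and viewed, and the job is handed in when it is done.

```bash
mkdir -p pics; ls; python3 - <<'E'
from bench import *
import cv2
for n in ("top","side"):
    p,d=camera(n); cv2.imwrite(f"pics/{n}0.png",p[:,:,::-1])
    import numpy as np; np.save(f"{n}0.npy",d)
    print(get_calibration(n))
print(get_obs())
E
```

```text
pics
{'fx': 485.6615218805988, 'fy': 485.6615218805988, 'cx': 326.2111701068828, 'cy': 199.81544612345783, 'world_from_camera': array([[ 0.00234259, -0.98772496,  0.15618552,  0.4327118 ],
       [-0.99975266, -0.00576755, -0.02147924, -0.00695667],
       [ 0.02211639, -0.15609657, -0.98749417,  0.82041116],
       [ 0.        ,  0.        ,  0.        ,  1.        ]])}
{'fx': 462.5192937358832, 'fy': 462.5192937358832, 'cx': 323.5586726834956, 'cy': 199.91328609093438, 'world_from_camera': array([[ 0.79980527, -0.47268564,  0.36997274,  0.31126646],
       [-0.60002174, -0.61222372,  0.51493303, -0.40523253],
       [-0.01689536, -0.63383783, -0.77328142,  0.63461708],
       [ 0.        ,  0.        ,  0.        ,  1.        ]])}
{'time_s': 0.1, 'q': array([-1.33826651e+00,  1.81444963e-01,  1.60788074e+00, -8.77134422e-06,
        1.35381722e+00, -2.06306562e-01]), 'dq': array([-0.00062037, -0.00162532,  0.00015783, -0.00036312,  0.00056063,
       -0.00182633]), 'joint_efforts': array([ 6.54222877e-04, -4.45875657e+01, -3.52236450e+01, -3.42286176e-04,
        4.17447765e-03, -7.74759286e-06]), 'eef_pos': array([ 0.24421011, -0.52004942,  0.24449966]), 'eef_rot': array([-7.75015017e-04,  9.76023753e-01,  2.17662657e-01, -1.44447626e-05]), 'wrist_force': array([-0.51432562, -0.7618422 ,  0.01809737]), 'torque': array([-0.00368381, -0.01322172,  0.0281464 ]), 'opening': 1.0020235643335063}
```

View pics/top0.png

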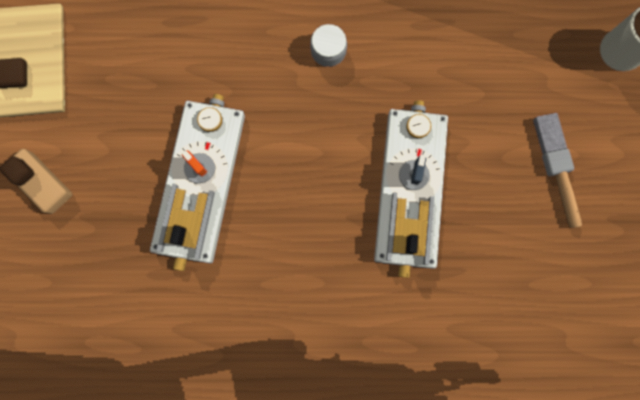

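View pics/side0.png

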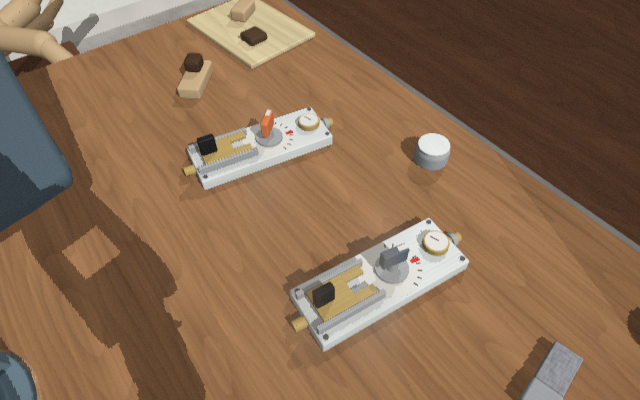

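The orange regulator is the left one: in the top image its knob is near (197,163), lock grip near (178,236) and red mark near (207,147). The slate one is on the right, at about (416,172).

```bash
python3 - <<'E'
import cv2
p=cv2.imread("pics/top0.png")
cv2.imwrite("pics/topc.png",cv2.resize(p[95:275,140:255],None,fx=3.3*1,fy=3.3,interpolation=cv2.INTER_CUBIC))
cv2.imwrite("pics/topk.png",cv2.resize(p[130:190,165:245],None,fx=10,fy=10,interpolation=cv2.INTER_CUBIC))
p=cv2.imread("pics/side0.png")
cv2.imwrite("pics/sidec.png",cv2.resize(p[95:195,180:340],None,fx=5,fy=5,interpolation=cv2.INTER_CUBIC))
E
```

```text
(no output)
```

View pics/topc.png

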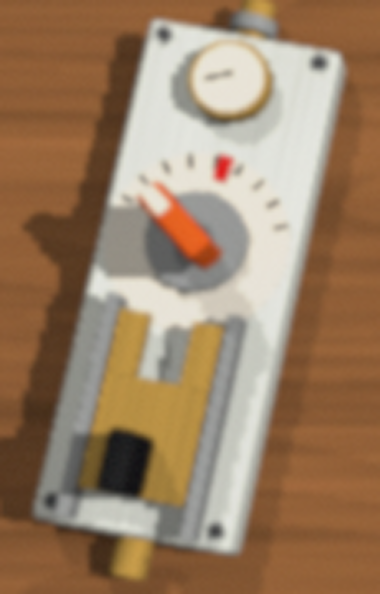

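View pics/topk.png

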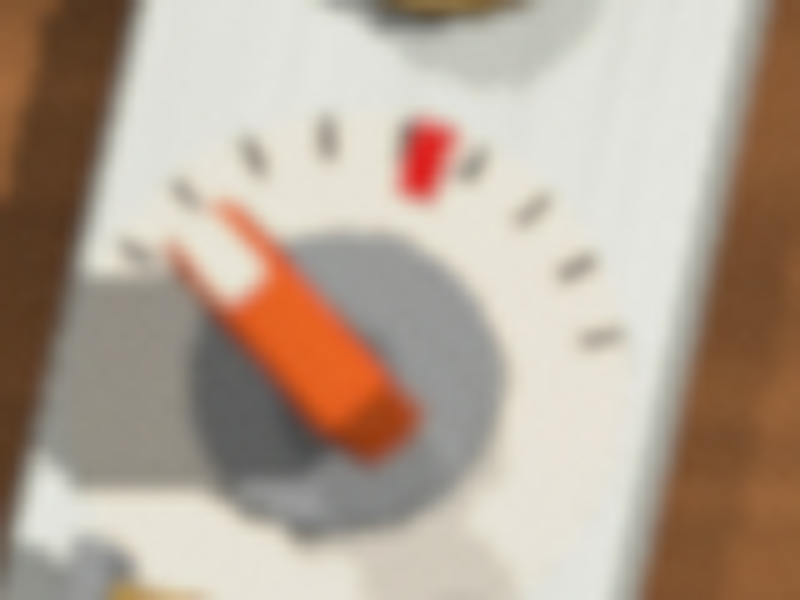

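View pics/sidec.png

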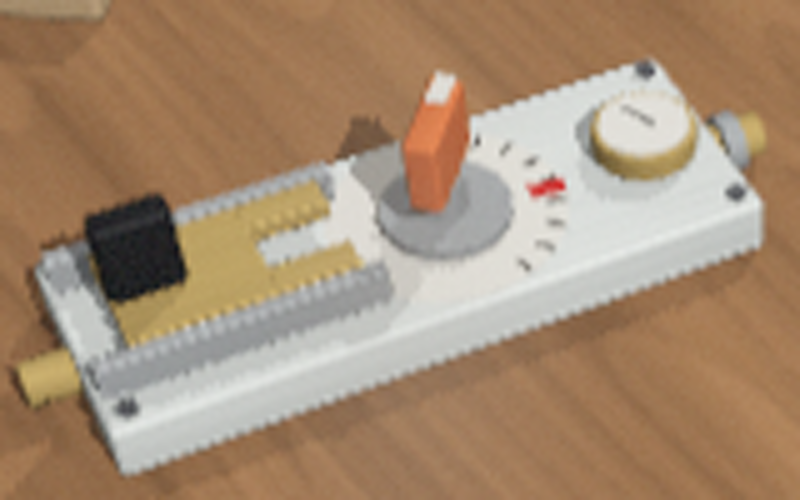

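```bash
cat > h.py <<'E'
import numpy as np, cv2
from bench import *
def ray(n,u,v,z):
    c=get_calibration(n);T=c["world_from_camera"]
    d=T[:3,:3]@np.array([(u-c["cx"])/c["fx"],(v-c["cy"])/c["fy"],1]);o=T[:3,3]
    return o+d*(z-o[2])/d[2]
def cloud(n,d):
    c=get_calibration(n);T=c["world_from_camera"]
    v,u=np.mgrid[:400,:640]
    P=np.stack([(u-c["cx"])/c["fx"]*d,(v-c["cy"])/c["fy"]*d,d],-1)
    return P@T[:3,:3].T+T[:3,3]
def seg(n,img,d,win):
    """img rgb"""
    W=cloud(n,d); hsv=cv2.cvtColor(img,cv2.COLOR_RGB2HSV).astype(int)
    m=np.zeros(d.shape,bool);m[win[0]:win[1],win[2]:win[3]]=True
    return W,hsv,m&(d>0)
E
python3 - <<'E'
from h import *
f=lambda x,y,z:ray("top",165+(x+.5)/10-.5,130+(y+.5)/10-.5,z)
print("flange",f(347,382,.030),"bar front",f(197,228,.076),"back",f(368,410,.076),"mark",f(428,160,.025))
for n,win in (("top",(95,275,140,255)),("side",(95,195,180,340))):
    img=cv2.imread(f"pics/{n}0.png")[:,:,::-1].copy();d=np.load(n+"0.npy")
    W,h,m=seg(n,img,d,win)
    dark=m&(h[...,2]<50)&(W[...,2]>.071)&(W[...,2]<.085)
    org=m&(h[...,1]>150)&((h[...,0]<13))&(W[...,2]>.071)
    bar=m&(W[...,2]>.07)&~(h[...,2]<50)
    for nm,k in(("dark",dark),("orange",org),("bar",bar)):
        P=W[k]; 
        if len(P)>4: print(n,nm,len(P),P.mean(0),cv2.minAreaRect((P[:,:2]*1000).astype(np.float32)))
    red=m&(h[...,1]>150)&((h[...,0]<6)|(h[...,0]>174))&(W[...,2]<.032)
    print(n,"red",red.sum(),W[red].mean(0))
E
```

```text
flange [0.61024776 0.18623441 0.03      ] bar front [0.62441186 0.19940963 0.076     ] back [0.59547755 0.17154613 0.076     ] mark [0.64959296 0.17557069 0.025     ]
top dark 146 [0.49525691 0.20648791 0.07549084] ((495.4748840332031, 207.08383178710938), (12.845878601074219, 26.086999893188477), 81.28421020507812)
top orange 137 [0.60488792 0.18128501 0.07552722] ((606.16796875, 182.7362823486328), (28.739376068115234, 12.992335319519043), 42.64265441894531)
top bar 270 [0.59585935 0.1891828  0.07544092] ((554.21044921875, 191.85560607910156), (35.06360626220703, 147.72666931152344), 84.11732482910156)
top red 17 [0.64969397 0.17585353 0.02549811]
side dark 80 [0.49631511 0.20636425 0.07560928] ((496.85467529296875, 206.62100219726562), (10.867425918579102, 28.440250396728516), 76.1712417602539)
side orange 94 [0.60835928 0.1816324  0.07594779] ((611.8008422851562, 186.056396484375), (39.55255889892578, 12.58591365814209), 42.247798919677734)
side bar 186 [0.58574938 0.19081766 0.07617386] ((557.472900390625, 193.06370544433594), (36.38175582885742, 147.16978454589844), 84.55809783935547)
side red 12 [0.65101517 0.17619448 0.02697725]
```

```bash
python3 - <<'E'
import bench
print([k for k in dir(bench) if not k.startswith('__')], getattr(bench,'tip_extent',None), getattr(bench,'TIP_EXTENT',None))
from h import *
f=lambda x,y,z:ray("top",140+(x+.5)/3.3-.5,95+(y+.5)/3.3-.5,z)
# block top corners, fork slot, gauge
a=f(35,518,.024);b=f(155,22,.024);c=f(240,552,.024);d=f(344,55,.024)
for p,q in((a,b),(c,d)): print(np.degrees(np.arctan2(*(q-p)[1::-1])),np.linalg.norm(q-p))
print("gauge",f(232,75,.037), "mid", (a+b+c+d)/4)
E
```

```text
['MotionError', 'camera', 'get_calibration', 'get_obs', 'hand_in', 'tip_extent'] 0.014 None
-10.344846732081484 0.25941847388637335
-9.703142775901462 0.25838081015148007
gauge [0.69480933 0.17044801 0.037     ] mid [0.59137502 0.18772773 0.024     ]
```

```bash
cat >> h.py <<'E'
from scipy.spatial.transform import Rotation as R
def goal(pos,yawx):
    o=get_obs();q=o["eef_rot"];A=R.from_quat([*q[1:],q[0]])
    a=np.radians(yawx)
    B=R.from_matrix(np.array([[np.cos(a),np.sin(a),0],[np.sin(a),-np.cos(a),0],[0,0,-1]]))
    print("t",o["time_s"],"pos",o["eef_pos"],"yaw",np.degrees(np.arctan2(*A.as_matrix()[1::-1,0])),"F",o["wrist_force"],"op",o["opening"])
    print("shift mm",np.round(A.inv().apply(np.array(pos)-o["eef_pos"])*1000,1),"turn",np.round((A.inv()*B).as_rotvec(),4),"q",np.round(o["q"],2))
E
python3 -c "
from h import *
goal([.610,.185,.15],43.5)"
```

```text
t 0.1 pos [ 0.24421011 -0.52004942  0.24449966] yaw 25.143567440251466 F [-0.51432562 -0.7618422   0.01809737] op 1.0020235643335063
shift mm [ 630.7 -482.7   95.4] turn [-0.0015 -0.0005 -0.3204] q [-1.34  0.18  1.61 -0.    1.35 -0.21]
```

```bash
python3 -m jog '[[[631,-483,80],[0,0,-0.32],1],[[631,-483,80],[0,0,-0.32],1],[[631,-483,80],[0,0,-0.32],1],[[631,-483,80],[0,0,-0.32],1],[[631,-483,80],[0,0,-0.32],1],[[631,-483,80],[0,0,-0.32],1],[[631,-483,80],[0,0,-0.32],1],[[631,-483,80],[0,0,-0.32],1],[[631,-483,80],[0,0,-0.32],1],[[631,-483,80],[0,0,-0.32],1],[[631,-483,80],[0,0,-0.32],1],[[631,-483,80],[0,0,-0.32],1],[[631,-483,80],[0,0,-0.32],1],[[631,-483,80],[0,0,-0.32],1],[[631,-483,80],[0,0,-0.32],1],[[631,-483,80],[0,0,-0.32],1],[[631,-483,80],[0,0,-0.32],1],[[631,-483,80],[0,0,-0.32],1],[[631,-483,80],[0,0,-0.32],1],[[631,-483,80],[0,0,-0.32],1]]'; python3 -c "
from h import *
goal([.610,.185,.06],43.5)"
```

```text
time_s: 1.77
eef_pos: [0.611, 0.1908, 0.1639]
eef_rot: [-0.002, 0.928, 0.372, 0.0]
wrist_force: [-1.1, -0.8, -0.3]
opening: 1.004
t 1.7667 pos [0.61101498 0.19082078 0.16387918] yaw 43.69339352068812 F [-1.10125589 -0.82116306 -0.25494239] op 1.0038656907829842
shift mm [ -4.9   3.8 103.9] turn [-0.0031 -0.0017  0.0034] q [0.12 0.4  1.5  0.   1.24 0.92]
```

```bash
python3 -m jog '[[[-5,4,40],[0,0,0],1],[[-5,4,60],[0,0,0],1],[[-5,4,60],[0,0,0],1],[[-5,4,60],[0,0,0],1]]'; python3 -c "
from h import *
goal([.610,.185,.06],43.5)
p,d=camera('side');cv2.imwrite('pics/s1.png',cv2.resize(p[60:220,150:390],None,fx=3.3,fy=3.3)[:,:,::-1])"
```

```text
time_s: 2.1
eef_pos: [0.6087, 0.1845, 0.1023]
eef_rot: [-0.002, 0.928, 0.372, -0.002]
wrist_force: [0.0, -0.5, 0.5]
opening: 0.998
t 2.1 pos [0.60873655 0.18445571 0.10230581] yaw 43.69261302215149 F [ 0.02313018 -0.45314806  0.52269641] op 0.9982663179524008
shift mm [ 1.4  0.7 42.3] turn [-0.0055  0.0015  0.0034] q [0.11 0.47 1.54 0.   1.13 0.91]
```

View pics/s1.png

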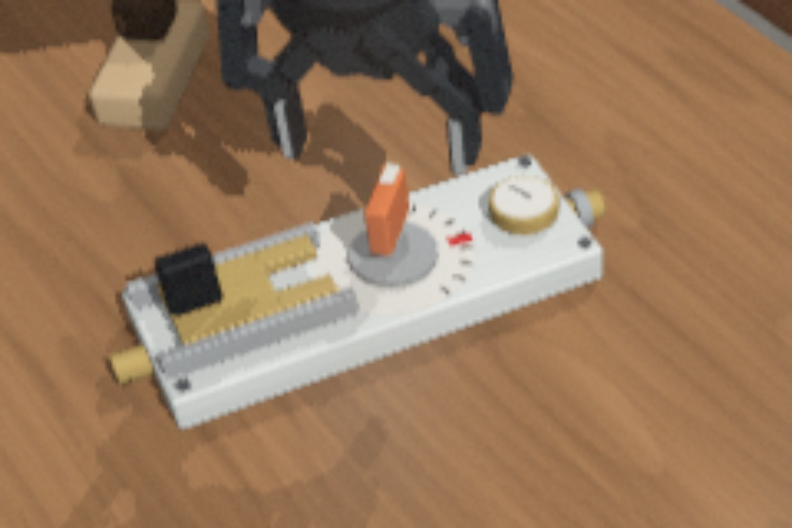

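The open fingers stand astride the orange bar (crop 385,210), one on each side, still above it. I'll go down and close.

```bash
python3 -m jog '[[[1,1,25],[0,0,0],1],[[1,1,42],[0,0,0],1],[[1,1,42],[0,0,0],1],[[1,1,42],[0,0,0],1],[[1,1,42],[0,0,0],0],[[1,1,42],[0,0,0],0],[[1,1,42],[0,0,0],0],[[1,1,42],[0,0,0],0],[[1,1,42],[0,0,0],0],[[1,1,42],[0,0,0],0],[[1,1,42],[0,0,0],0],[[1,1,42],[0,0,0],0]]'; python3 -c "
from h import *
goal([.610,.185,.06],-13.5)
p,d=camera('side');cv2.imwrite('pics/s2.png',cv2.resize(p[60:220,150:390],None,fx=3.3,fy=3.3)[:,:,::-1])"
```

```text
time_s: 3.15
eef_pos: [0.6099, 0.1866, 0.0631]
eef_rot: [-0.003, 0.928, 0.372, -0.001]
wrist_force: [-9.7, 5.7, 9.9]
opening: 0.157
t 3.15 pos [0.60986951 0.18663004 0.0631309 ] yaw 43.71928380201779 F [-9.67909526  5.68813652  9.94240989] op 0.1573544006438789
shift mm [-1.   1.3  3.1] turn [-0.007   0.003   0.9987] q [0.11 0.52 1.55 0.01 1.07 0.91]
```

View pics/s2.png

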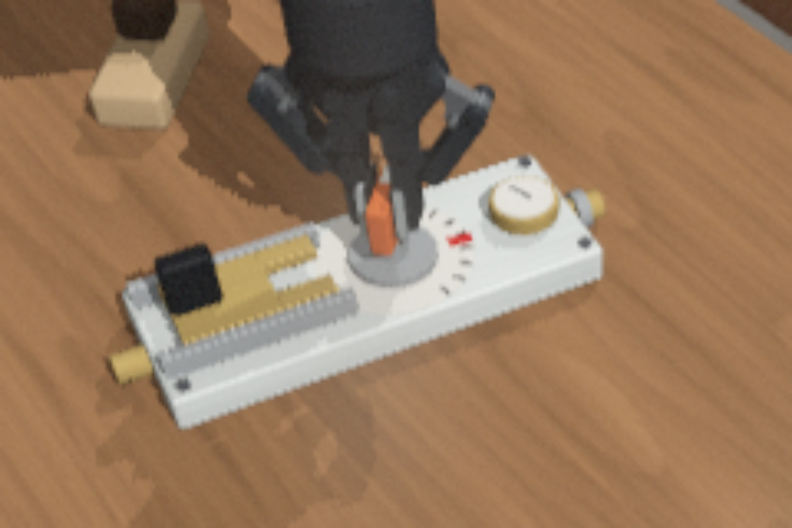

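```bash
python3 -m jog '[[[0,-1,0],[0,0,0.08],0],[[0,-1,0],[0,0,0.16],0],[[0,-1,0],[0,0,0.25],0],[[0,-1,0],[0,0,0.34],0],[[0,-1,0],[0,0,0.43],0],[[0,-1,0],[0,0,0.52],0],[[0,-1,0],[0,0,0.61],0],[[0,-1,0],[0,0,0.7],0],[[0,-1,0],[0,0,0.79],0],[[0,-1,0],[0,0,0.87],0],[[0,-1,0],[0,0,0.94],0],[[0,-1,0],[0,0,1.0],0],[[0,-1,0],[0,0,1.0],0],[[0,-1,0],[0,0,1.0],0]]'; python3 -c "
from h import *
goal([.610,.185,.06],-13.5)
p,d=camera('side');cv2.imwrite('pics/s3.png',cv2.resize(p[60:220,150:390],None,fx=3.3,fy=3.3)[:,:,::-1])"
```

```text
time_s: 4.37
eef_pos: [0.6092, 0.1884, 0.0632]
eef_rot: [-0.003, 0.993, -0.117, -0.002]
wrist_force: [0.5, 5.4, -1.6]
opening: 0.152
t 4.3667 pos [0.60917127 0.18835051 0.06320587] yaw -13.460279577802007 F [ 0.53508617  5.4035072  -1.64578714] op 0.15158575382988404
shift mm [1.6 3.1 3.2] turn [-0.0059  0.0056  0.0007] q [0.11 0.52 1.55 0.01 1.07 1.91]
```

View pics/s3.png

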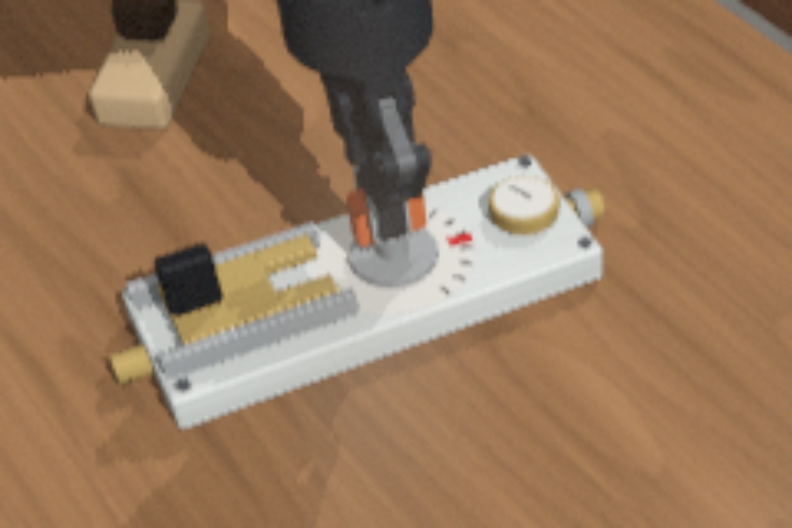

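```bash
python3 -m jog '[[[0,0,0],[0,0,0],0.6],[[0,0,0],[0,0,0],1],[[0,0,0],[0,0,0],1],[[0,0,0],[0,0,0],1],[[0,0,0],[0,0,0],1],[[0,0,0],[0,0,0],1],[[0,0,-30],[0,0,0],1],[[-20,0,-60],[0,0,0],1],[[-60,0,-60],[0,0,0],1],[[-100,0,-60],[0,0,0],1],[[-120,0,-60],[0,0,0],1],[[-120,0,-60],[0,0,0],1]]'; python3 -c "
from h import *
goal([.4955,.209,.06],-10.4)
for n,w in(('side',(60,220,150,390)),('top',(130,190,165,245))):
  p,d=camera(n);cv2.imwrite('pics/%s4.png'%n,p[:,:,::-1]);np.save(n+'4.npy',d)
  p=p[w[0]:w[1],w[2]:w[3]];cv2.imwrite('pics/%s4c.png'%n,cv2.resize(p,None,fx=800/p.shape[1],fy=800/p.shape[1],interpolation=2)[:,:,::-1])"
```

```text
time_s: 5.42
eef_pos: [0.4882, 0.2168, 0.1234]
eef_rot: [-0.003, 0.993, -0.116, -0.004]
wrist_force: [-0.1, -0.4, -0.5]
opening: 0.999
t 5.4167 pos [0.48816921 0.21679888 0.12341593] yaw -13.306509152695766 F [-0.0842337  -0.3771929  -0.47964527] op 0.999153000614628
shift mm [ 9.5  6.2 63.3] turn [-0.0051  0.0088 -0.0507] q [0.19 0.24 1.81 0.01 1.1  1.99]
```

View pics/side4c.png

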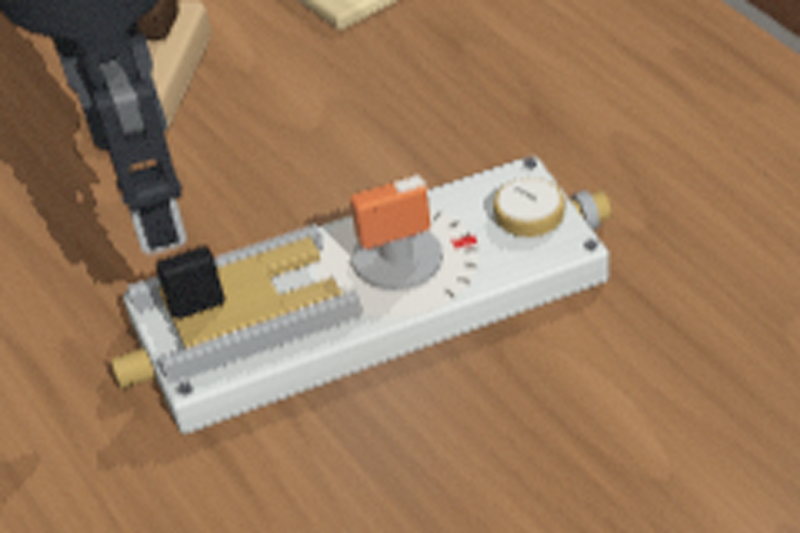

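View pics/top4c.png

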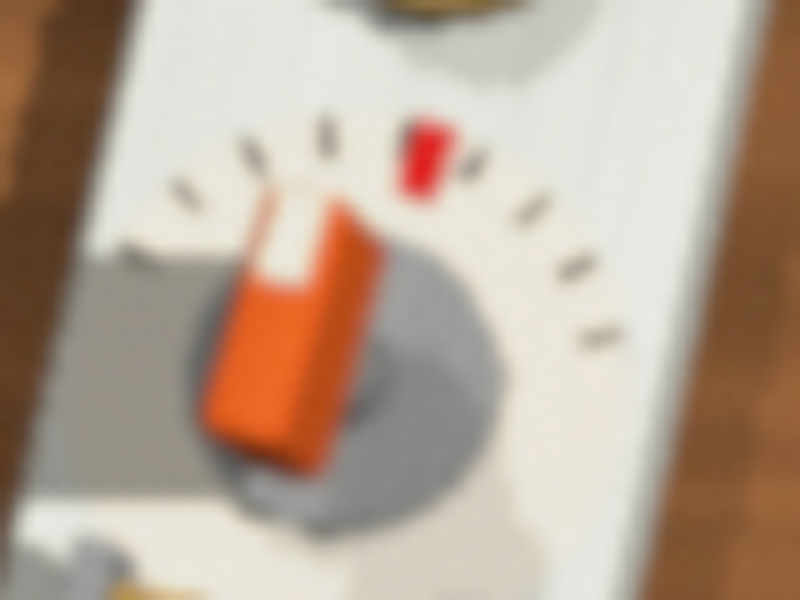

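```bash
python3 - <<'E'
from h import *
f=lambda x,y,z:ray("top",165+(x+.5)/10-.5,130+(y+.5)/10-.5,z)
an=lambda p,q:np.degrees(np.arctan2(*(q-p)[1::-1]))
print("left edge",an(f(203,412,.076),f(268,185,.076)),"right",an(f(290,450,.076),f(338,200,.076)))
c=(f(203,412,.076)+f(268,185,.076)+f(290,450,.076)+f(338,200,.076))/4
print("centre",c)
m=f(428,160,.025);print("mark self axis",an(f(418,196,.025),f(436,124,.025)),"from bar",an(c,m),"from flange",an(f(347,382,.03),m))
for n,win in (("top",(140,190,175,215)),("side",(110,150,245,285))):
    img=cv2.imread(f"pics/{n}4.png")[:,:,::-1].copy();d=np.load(n+"4.npy")
    W,h,mm=seg(n,img,d,win)
    P=W[mm&(W[...,2]>.073)]; print(n,len(P),P.mean(0),cv2.minAreaRect((P[:,:2]*1000).astype(np.float32)))
    u,s,v=np.linalg.svd((P-P.mean(0))[:,:2]);print(np.degrees(np.arctan2(v[0,1],v[0,0])))
E
```

```text
left edge -12.979928465100004 right -8.087093187154254
centre [0.61113697 0.18668519 0.076     ]
mark self axis -11.340428761896561 from bar -16.120282754864 from flange -15.164552505862872
top 226 [0.61089621 0.18642996 0.07581653] ((611.6022338867188, 186.49853515625), (14.637969017028809, 42.26523208618164), 77.06807708740234)
166.35270056862475
side 146 [0.61154076 0.18651169 0.07652514] ((612.3411865234375, 188.03030395507812), (17.81119728088379, 41.966087341308594), 77.15847778320312)
165.40350270149548
```

The pointer sits at about -13.3° and the mark at about -15°, so that is within tolerance. The lock is still open, with its grip centre 117 mm from the knob axis. Next is the lock.

```bash
python3 -c "
from h import *
goal([.4945,.2085,.06],-10.4)"; python3 -m jog '[[[8,5,0],[0,0,-0.05],1],[[10,7,25],[0,0,-0.05],1],[[10,7,30],[0,0,-0.05],1],[[10,7,30],[0,0,-0.05],1]]';python3 -c "
from h import *
goal([.4945,.2085,.06],-10.4)
p,d=camera('side');cv2.imwrite('pics/s5.png',cv2.resize(p[60:220,150:390],None,fx=3.3,fy=3.3)[:,:,::-1])"
```

```text
t 5.5167 pos [0.49267892 0.21611983 0.12438631] yaw -13.381689265625386 F [ 0.37801302 -0.22401599 -0.26020495] op 1.0008017847086894
shift mm [ 3.8  7.4 64.3] turn [-0.0063  0.0042 -0.0521] q [0.19 0.24 1.8  0.01 1.1  1.99]
time_s: 5.85
eef_pos: [0.5, 0.2064, 0.0924]
eef_rot: [-0.003, 0.996, -0.092, -0.004]
wrist_force: [-1.4, -0.0, -0.2]
opening: 1.0
t 5.85 pos [0.50001242 0.20637707 0.09236297] yaw -10.606290673442805 F [-1.38575392 -0.03604338 -0.2322838 ] op 1.0003232698062219
shift mm [-5.6 -0.9 32.4] turn [-0.005   0.0079 -0.0036] q [0.17 0.3  1.8  0.01 1.04 1.92]
```

View pics/s5.png

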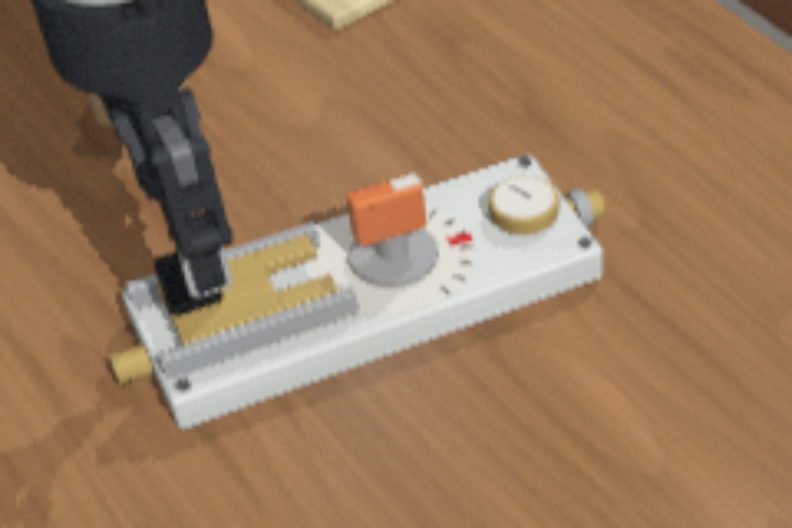

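The open fingers straddle the black grip (crop 190,280), just above it. I'll lower and close.

```bash
python3 -m jog '[[[-6,-1,18],[0,0,0],1],[[-6,-1,31],[0,0,0],1],[[-6,-1,31],[0,0,0],1],[[-6,-1,31],[0,0,0],1],[[-6,-1,31],[0,0,0],0],[[-6,-1,31],[0,0,0],0],[[-6,-1,31],[0,0,0],0],[[-6,-1,31],[0,0,0],0],[[-6,-1,31],[0,0,0],0],[[-6,-1,31],[0,0,0],0],[[-6,-1,31],[0,0,0],0],[[-6,-1,31],[0,0,0],0]]';python3 -c "
from h import *
goal([.555,.198,.06],-10.4)
p,d=camera('side');cv2.imwrite('pics/s6.png',cv2.resize(p[60:220,150:390],None,fx=3.3,fy=3.3)[:,:,::-1])"
```

```text
time_s: 6.9
eef_pos: [0.4949, 0.2092, 0.0629]
eef_rot: [-0.003, 0.996, -0.092, -0.003]
wrist_force: [-1.0, 0.9, 4.1]
opening: 0.154
t 6.9 pos [0.49491992 0.20919789 0.06291224] yaw -10.558010991833891 F [-0.96949192  0.9030416   4.05041087] op 0.15433408076679617
shift mm [61.1  0.   2.6] turn [-0.0058  0.0058 -0.0028] q [0.17 0.34 1.82 0.01 0.98 1.92]
```

View pics/s6.png

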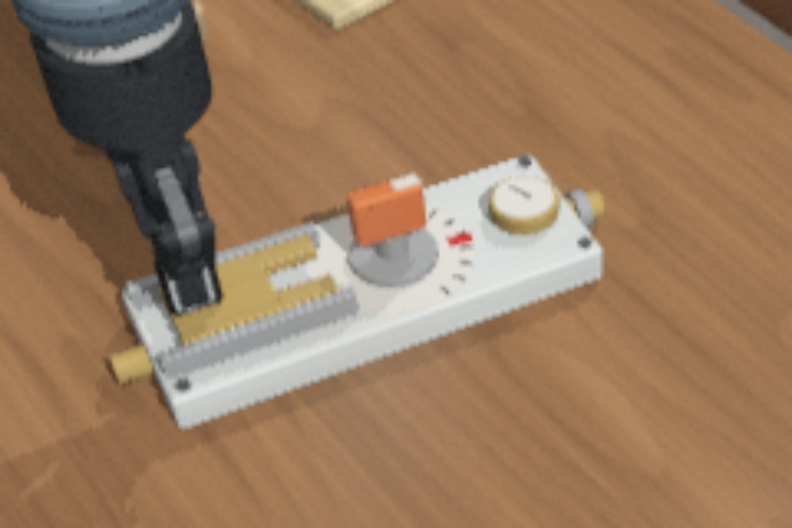

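```bash
python3 -m jog '[[[6,0,0],[0,0,0],0],[[13,0,0],[0,0,0],0],[[20,0,0],[0,0,0],0],[[27,0,0],[0,0,0],0],[[34,0,0],[0,0,0],0],[[41,0,0],[0,0,0],0],[[48,0,0],[0,0,0],0],[[52,0,0],[0,0,0],0],[[55,0,0],[0,0,0],0],[[55,0,0],[0,0,0],0]]';python3 -c "
from h import *
goal([.555,.198,.06],-10.4)"
python3 -m jog '[[[3,0,0],[0,0,0],0],[[5,0,0],[0,0,0],0],[[6,0,0],[0,0,0],0],[[6,0,0],[0,0,0],0]]'
```

```text
time_s: 7.78
eef_pos: [0.5506, 0.1991, 0.0629]
eef_rot: [-0.003, 0.996, -0.092, -0.002]
wrist_force: [1.8, 2.4, 3.7]
opening: 0.155
t 7.7833 pos [0.55059565 0.19907618 0.0628849 ] yaw -10.584164297021802 F [1.81771897 2.38061597 3.68550835] op 0.15496725117870008
shift mm [4.5 0.3 2.9] turn [-0.0066  0.004  -0.0032] q [0.14 0.43 1.7  0.01 1.02 1.89]
time_s: 8.12
eef_pos: [0.5556, 0.1982, 0.0629]
eef_rot: [-0.003, 0.996, -0.092, -0.003]
wrist_force: [-4.8, 2.6, 8.6]
opening: 0.153
```

```bash
python3 -m jog '[[[2,0,0],[0,0,0],0],[[3,0,0],[0,0,0],0],[[3,0,0],[0,0,0],0],[[3,0,0],[0,0,0],0]]'; python3 -m jog '[[[0,0,0],[0,0,0],0.6],[[0,0,0],[0,0,0],1],[[0,0,0],[0,0,0],1],[[0,0,0],[0,0,0],1],[[0,0,0],[0,0,0],1],[[0,0,0],[0,0,0],1],[[0,0,-30],[0,0,0],1],[[0,0,-60],[0,0,0],1],[[-40,0,-90],[0,0,0],1],[[-80,0,-90],[0,0,0],1],[[-120,0,-90],[0,0,0],1],[[-150,0,-90],[0,0,0],1],[[-150,0,-90],[0,0,0],1]]'; python3 -c "
from h import *
for n,w in(('side',(60,220,150,390)),('top',(95,275,100,340))):
  p,d=camera(n);cv2.imwrite('pics/%s7.png'%n,p[:,:,::-1]);np.save(n+'7.npy',d)
  p=p[w[0]:w[1],w[2]:w[3]];cv2.imwrite('pics/%s7c.png'%n,cv2.resize(p,None,fx=800/p.shape[1],fy=800/p.shape[1],interpolation=2)[:,:,::-1])
for n,win,lw in (('top',(140,190,175,215),(175,235,170,210)),('side',(110,150,245,285),(110,170,200,258))):
    img=cv2.imread(f'pics/{n}7.png')[:,:,::-1].copy();d=np.load(n+'7.npy')
    W,h,mm=seg(n,img,d,win)
    P=W[mm&(W[...,2]>.073)&(W[...,2]<.085)&(h[...,2]>70)]; print(n,len(P),P.mean(0),cv2.minAreaRect((P[:,:2]*1000).astype(np.float32)))
    W,h,mm=seg(n,img,d,lw)
    P=W[mm&(W[...,2]>.071)&(W[...,2]<.085)&(h[...,2]<50)]; print(n,len(P),P.mean(0))
goal([.5,.2,.15],-10.4)
"
```

```text
time_s: 8.45
eef_pos: [0.5556, 0.1982, 0.0629]
eef_rot: [-0.003, 0.996, -0.092, -0.006]
wrist_force: [-13.5, 2.9, 15.0]
opening: 0.151
time_s: 9.53
eef_pos: [0.4028, 0.2256, 0.1537]
eef_rot: [-0.003, 0.996, -0.091, -0.009]
wrist_force: [-1.5, -0.5, -0.7]
opening: 1.002
top 236 [0.60906881 0.18680182 0.07564639] ((599.6268310546875, 188.97572326660156), (15.223376274108887, 66.60882568359375), 79.16217803955078)
top 142 [0.55527298 0.19543395 0.07537156]
side 146 [0.61069839 0.18656808 0.07680649] ((601.21630859375, 189.78811645507812), (16.115177154541016, 64.33663177490234), 79.00996398925781)
side 18 [0.5468864  0.19730865 0.0750432 ]
t 9.6333 pos [0.40854716 0.22531654 0.15512988] yaw -10.454773478206112 F [ 1.61197906  0.03940332 -0.3300425 ] op 1.0030097020657882
shift mm [94.6  8.3  4. ] turn [-0.0055  0.0117 -0.001 ] q [0.24 0.05 1.95 0.01 1.15 1.99]
```

View pics/side7c.png

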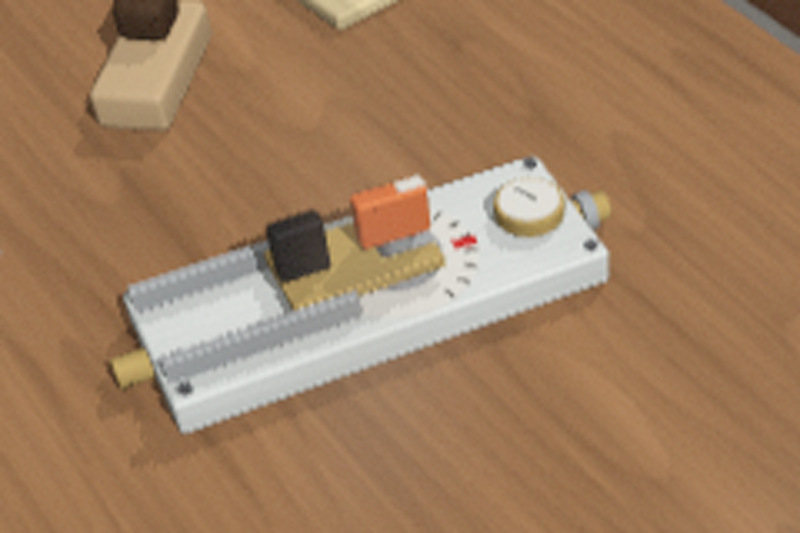

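View pics/top7c.png

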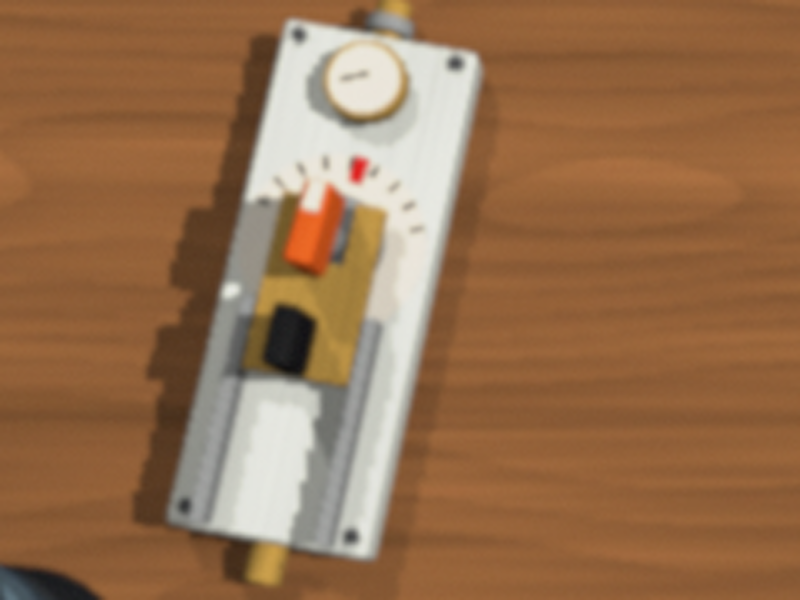

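The fork is round the neck under the bar and the black grip is about 56 mm from the knob axis. The pointer hasn't moved and the arm is clear.

```bash
python3 -m jog '[[[0,0,0],[0,0,0],1],[[0,0,0],[0,0,0],1],[[0,0,0],[0,0,0],1]]'; python3 -c "
from bench import *
print(hand_in())"
```

```text
time_s: 9.88
eef_pos: [0.4097, 0.2251, 0.1552]
eef_rot: [-0.003, 0.996, -0.092, -0.005]
wrist_force: [0.3, -0.1, -0.0]
opening: 0.998
the job is handed in; nothing more can be done
None
```

I turned the orange knob about 57° clockwise to its red mark, slid its lock home and let go. I then backed the arm clear and handed the job in at about 9.9 s; no verdict was reported.

- **Pointer:** It measured about -13.3°. Readings of the mark ranged from -11° (its own outline) to -16° (from the bar's centre), so the pointer is within about 3° and inside the 10° limit. In the last pictures the knob had not moved.
- **Lock:** It was still open, about 117 mm from the knob axis, when the pointer reached the mark. At the end the lock grip stood about 55 mm from the axis by the arm and 56 mm by the top camera. It stopped moving while the push rose to about 13 N, so it is against its stop.
- **Disagreements:** The camera and the arm differed by about 2 mm on the knob's position. The last automatic fit of the bar's angle and the side camera's reading of the lock grip were unusable. The first picked up part of the lock grip and the second caught only a few points, so I judged the final state from the pictures and the top camera.
- **Slate regulator:** I never went near it, apart from passing well above it on the way over.

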